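# Clamp the polish jar and unscrew its cap

### The job

The case-polish jar stands loose in the small cam vice: swing the cam lever over until it stops, so that the sliding jaw clamps the jar, then unscrew the tight brass cap anticlockwise without the jar turning or lifting. Stop turning once the thread lets go (after about a sixth of a turn), raise the cap straight up off the neck and finish still holding it in the gripper, level and clear, just above the jar's mouth (a few centimetres at most). The lever stays locked over, and the other clock pieces on the shelf are left where they are.

Things in the scene. Friction and masses are not known exactly. Their poses are not given: they have to be found in the camera images.
- vice: Steel cam vice fixed to the shelf, base plate 90 x 200 x 12 mm, about 57 mm high at the jaws. Origin at shelf height, below the middle of the jar's seat. Its y axis runs from the fixed V jaw (at -y) through the seat to the sliding jaw (at +y) and on to the cam lever's pivot (88 mm from the origin along y); its z is up. It may be turned about z.
- seat (a point): Point on top of the vice's base plate, 12 mm above the shelf, where the jar's axis belongs. The loose jar may stand up to about 1.5 mm off it; clamping pushes it there.
- lever_pivot (a point): Point on the upright axis of the cam lever, 52 mm above the shelf. The lever swings level, clockwise seen from above.
- knob_top (a point): Top centre of the upright round black knob at the lever's end: 20 mm diameter, top 94 mm above the shelf, standing 40 mm proud of the flat 10 mm thick lever arm (arm's top at 54 mm); 70 mm from the lever's pivot. It moves on a level circle about the pivot.
- lever (a joint): Cam lever angle in rad: 0 to 0.2 at the start is open, 0 with the arm along the vice's -x; it grows as the lever swings clockwise (from above) to the vice's +y; 1.6 is the hard stop, arm along +y (1.4 and more counts as locked). It moves the jaw up to 8 mm, takes about 5 to 12 N at the knob and stays where it is left.
- jar: Round white ceramic polish jar, loose, 0.35 to 0.7 kg, on a 4 mm foot of 44 mm; body 68 mm diameter up to 66 mm, a 60 mm shoulder step up to 70 mm, then a 31 mm neck to 84 mm hidden in the cap. Origin at the centre of its underside, z up. It stands on the vice's base plate between the jaws with 2 to 4 mm of play until clamped; unclamped it turns with the cap.
- jar_side (a point): Point on the jar's side wall, 34 mm from the axis along the jar's x, 35 mm above its underside: shows whether the jar turns.
- jar_mouth (a point): Centre of the jar's mouth (top of the sprung sealing disc when capped), 88.5 mm above the jar's underside; the disc rises 3.5 mm when the cap is off.
- cap: Brass screw cap, about 0.15 kg, 30 mm tall: knurled solid grip part 50 mm diameter in the upper 14.5 mm, 48 mm skirt below it. Origin at the centre of its open underside, z up. Screwed tight, its underside is 73 mm above the jar's underside (3 mm above the shoulder) and its x axis is along the jar's x. Breaks loose at 0.4 to 0.8 N m; a sprung seal lifts it with 36 N, 10 N once freed.
- cap_edge (a point): Point on the cap's rim, 25 mm from its axis along the cap's x, 22 mm above its underside: shows the turn. Turned anticlockwise (from above) the cap climbs 3 mm on its two-lug thread, which lets go after 1.05 rad; from there to 2.4 rad it lifts straight off. It cannot be pulled off before.
- cap_top (a point): Centre of the cap's flat top, 30 mm above its underside; 115 mm above the shelf when tight.
- bob: Bystander: loose copper pendulum bob lying flat, 84 mm diameter, 22 mm thick. Origin under its centre.
- tray: Bystander: loose silver card tray, 110 x 150 x 14 mm. Origin under its centre.
- clock_face: Bystander: loose white ceramic clock face lying flat, 130 mm diameter, 6 mm thick. Origin under its centre.
- watch_case: Bystander: loose mother-of-pearl watch case, 50 mm diameter, 13 mm thick. Origin under its centre.
There are look-alikes about, which are no part of the job. There is more than one size of the cap; the job needs the smaller. Of the things shaped like the jar, the white one is meant.

How it is judged:
By the outcome, as a careful person would: the job done as asked, in the order asked, and still so for the second after the job is handed in, while the arm keeps its last pose, push and grip.
It also fails if it takes over 48 s, if anything falls off the work surface, if the arm or the gripper's body presses on something with over 40 N, if the wrist force passes 120 N, or if a joint passes its speed limit or range.

### The arm

A 6-joint arm with a two-finger parallel gripper is mounted at the origin on the work surface. World frame = base frame: x ahead of the robot, y to its left, z up, the work surface at z = 0. Lengths are in m, angles in rad, forces in N, time in s.
With the tool pointing down it reaches from about 0.25 to 0.725 m from the base axis. Payload 4 kg.
Tool frame: the origin (TCP) lies on the centre line of the jaws, within the pads' length; the fingertips stand 14 mm ahead of it and the grasp point (between the pads) lies 5 mm behind it (manip.nose_length is the distance from the TCP to the fingertips, in m); z points along the fingers, y is the line along which they close (so a half turn about z gives the same grasp; the last joint's range is limited). The gripper opens to 85 mm and grips with 20 to 120 N. Pads are 22 mm wide; open, the fingers measure 114 mm over their backs; the gripper's body (76 mm by 85 mm) begins 54 mm behind the grasp point. The pads swing forward as they close: fully open they stand 13 mm farther back than shut.
Start: joints at [-1.2, 0.241, 0.005, 1.335, 0, 1.571], TCP at [0.181, -0.466, 0.245] pointing down, gripper open.
Joint ranges: [-2.72, 2.72], [-1.05, 1.87], [-1.09, 1.28], [-1.99, 2.15], [-1.42, 1.44], [-3.14, 3.14]. Speed limits (rad/s): [2.79, 2.79, 3.14, 3.14, 3.14, 3.14].

### API

Orientations are given as a unit quaternion [x, y, z, w].
In Python, from plant import manip, eyes gives the robot as it stands.
- The arm moves only by the tool jog_arm, never from a script. Its argument "plan" is one flat list of numbers, 5 for each row, row after row: the shift along the tool's x, y, z in m, then the turn about the tool's z in degrees, then the finger opening in m, from 0 to 0.0854. In form: [tx, ty, tz, spin, claw, tx, ty, tz, spin, claw, ...]. A call has exactly 8 rows; each row is the pose to reach, as a shift and turn from the pose commanded when the call began, along the tool's axes at that moment; what a row does not reach only later rows make up. A row lasts 1/12 s, in which the tool goes at most 41.7 mm and 7.16 degrees, less where a joint would pass 70% of its speed; a pose out of reach is approached as far as the arm can. A call with a gripper value outside its range is refused whole. The fingers move at their own pace and stop on an object; the grip force is fixed at half the most. Time passes only in rows, so rows that repeat a pose let the fingers close, or fill a call up. It gives the time, the measured TCP pose, the force, the opening and the grip force at its end, in the units of the state.
- manip.get_state(): the state, without advancing time (a new reading comes with each control period).
- eyes.capture(name): name is "side" or "top"; returns (picture, depth): 420x560x3 uint8, red, green, blue; 420x560 float32, m along the optical axis (not along the pixel's ray), 0 where there is no reading.
- eyes.calibration(name): a dict with "mtx" (3x3 intrinsics, pixels), "distortion" ([k1, k2, p1, p2, k3] as OpenCV has them; the pictures are not rectified), "R" (3x3) and "t" (3): a world point X has camera coordinates R X + t. Camera axes: x right, y down, z forward; pixel columns grow to the right and rows downward; lengths in m; the calibration is good to about 2 mm. A picture is of the moment at which its call begins. calibration takes no time and is no camera call.
- manip.finish_job(): hands the job in; it is judged then, once.
The state is a dict: "time": time; "qpos": joint angles; "joint_vel": joint speeds; "tau": joint torques, N m; "tool_pos": TCP position; "tcp_rot": TCP orientation; "contact_force": force on the tool from outside, world axes, zero at the start; "torque": the same for the moment, N m; "grip_width": finger opening in m; "grip_force": force on a finger pad.
Only numpy, scipy, OpenCV 4.12 (cv2) and the standard library are available. Lean on these libraries where they do the work, as an engineer would, in place of code of your own. Each camera call takes 0.05 s, during which the arm holds its last target. There are 200 camera calls.

## Working session

There is one attempt and no reset: what is moved stays moved. The work goes in short steps, Python scripts to look and compute and a tool call to move; the robot and the scene stay as the last step left them, time stands still between calls to the robot, and variables do not carry over. Pictures are saved under pics/ and viewed, at most 10 in all, crops included, and the job is handed in when it is done.

Besides the shell and the picture viewer there is one more tool, called by a JSON object that holds its "name" and its "arguments". jog_arm: Moves the arm, as the interface text tells. Its arguments: {"type":"object","properties":{"plan":{"type":"array"}},"required":["plan"]}

```bash
mkdir -p pics; ls
cat > h.py <<'E'
import numpy as np, cv2
from plant import manip, eyes
def cap(n,f):
    p,d=eyes.capture(n); cv2.imwrite(f'pics/{f}.png',p[:,:,::-1]); np.savez(f'pics/{f}.npz',p=p,d=d); return p,d
def ray(n,uv):
    c=eyes.calibration(n); R=np.array(c['R']);t=np.array(c['t'])
    q=cv2.undistortPoints(np.array(uv,float).reshape(-1,1,2),np.array(c['mtx']),np.array(c['distortion'])).reshape(-1,2)
    d=np.c_[q,np.ones(len(q))]@R; return -R.T@t,d
def onplane(n,uv,z):
    o,d=ray(n,uv); return o+d*((z-o[2])/d[:,2])[:,None]
def bydepth(n,uv,D):
    o,d=ray(n,uv); return o+d*np.array([D[int(v),int(u)] for u,v in uv])[:,None]
def proj(n,X):
    c=eyes.calibration(n); return cv2.projectPoints(np.array(X,float).reshape(-1,3),cv2.Rodrigues(np.array(c['R']))[0],np.array(c['t'],float),np.array(c['mtx']),np.array(c['distortion']))[0].reshape(-1,2)
E
python3 - <<'E'
from h import *
cap('top','t0');cap('side','s0')
s=manip.get_state();print(s, manip.nose_length)
for n in('top','side'):
    c=eyes.calibration(n);print(n,ray(n,[(280,210)]))
E
```

```text
pics
{'time': 0.1, 'qpos': array([-1.20002205e+00,  2.41356280e-01,  3.84000163e-03,  1.33518415e+00,
        3.35051250e-05,  1.57079302e+00]), 'joint_vel': array([ 8.84633166e-04, -1.64575231e-03,  2.84606850e-03, -5.06612950e-05,
       -3.20794475e-06, -1.21083986e-03]), 'tau': array([ 1.57373820e-04, -3.73137617e+01,  2.53010523e+01,  1.08413291e-02,
        3.71089118e-05, -9.06669726e-06]), 'tool_pos': array([ 0.18098121, -0.46551474,  0.2444854 ]), 'tcp_rot': array([ 9.82864216e-01,  1.84328580e-01, -1.59021694e-04, -9.38825751e-04]), 'contact_force': array([ 0.0024714 ,  0.08881901, -0.50890294]), 'torque': array([ 0.00269132, -0.00583571,  0.02198336]), 'grip_force': 0.0, 'grip_width': 0.08526568367084332} 0.014
top (array([ 0.40314107, -0.03462576,  1.269242  ]), array([[ 0.13726291, -0.01989895, -0.99038096]]))
side (array([-0.04356852,  0.6533613 ,  0.63158535]), array([[ 0.5896774 , -0.61891478, -0.51918075]]))
```

View pics/t0.png

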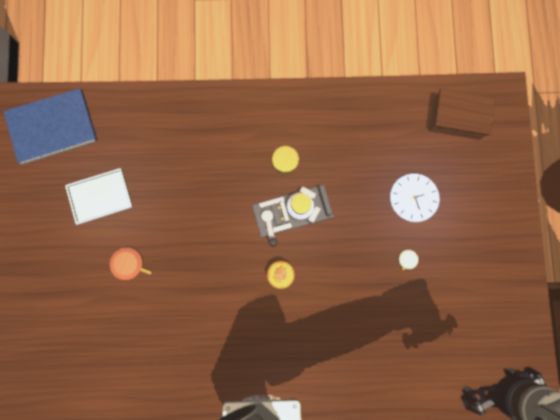

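View pics/s0.png

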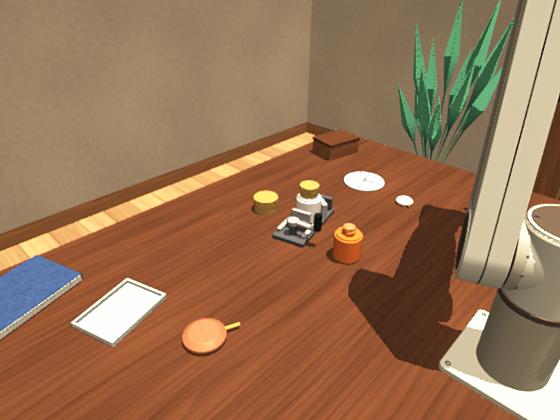

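Candidates. Caps: brass on the white jar, top (301,204) / side (309,188); loose, larger brass cap, top (285,158) / side (265,202). Jars: white in the vice, top (301,204); amber jar, top (281,275) / side (348,243). I choose the white jar in the vice with its cap. I'll check that in a close crop.

Run:
```python
from h import *
a=np.load('pics/t0.npz');b=np.load('pics/s0.npz')
A=cv2.resize(a['p'][175:250,240:345],None,fx=5.4,fy=5.4,interpolation=cv2.INTER_CUBIC)[:400]
B=cv2.resize(b['p'][172:252,262:337],None,fx=3,fy=3,interpolation=cv2.INTER_CUBIC)
im=np.zeros((405,800,3),np.uint8);im[:400,:567]=A[:400,:567];im[:240,570:795]=B[:240,:225]
cv2.imwrite('pics/c0.png',im[:,:,::-1])
def cen(n,z,box,p):
    u0,v0,u1,v1=box; hsv=cv2.cvtColor(p,cv2.COLOR_RGB2HSV)
    m=cv2.inRange(hsv,(22,120,90),(35,255,255)); k=np.zeros_like(m);k[v0:v1,u0:u1]=m[v0:v1,u0:u1]
    c=max(cv2.findContours(k,0,2)[0],key=cv2.contourArea); (x,y),r=cv2.minEnclosingCircle(c); print(n,x,y,r,cv2.contourArea(c)); return (x,y)
uv=cen('top',.115,(285,190,320,220),a['p']);print(onplane('top',[uv],.115),bydepth('top',[uv],a['d']))
uv=cen('side',.1,(290,178,330,200),b['p']);print(onplane('side',[uv],.1))
print(bydepth('side',[(309,185)],b['d']))
# black knob
print(onplane('top',[(272,242)],.094),bydepth('top',[(272,242)],a['d']))
```

```text
top 300.5 203.11111450195312 9.233858108520508 228.0
[[ 0.57885212 -0.10825562  0.115     ]] [[ 0.57836105 -0.10804984  0.11822578]]
side 309.0 185.0 9.055485725402832 109.0
[[ 0.59442026 -0.12875306  0.1       ]]
[[ 0.5785638  -0.10931453  0.11321192]]
[[ 0.48727994 -0.03650005  0.094     ]] [[ 0.48714958 -0.03649714  0.09582081]]
```

View pics/c0.png

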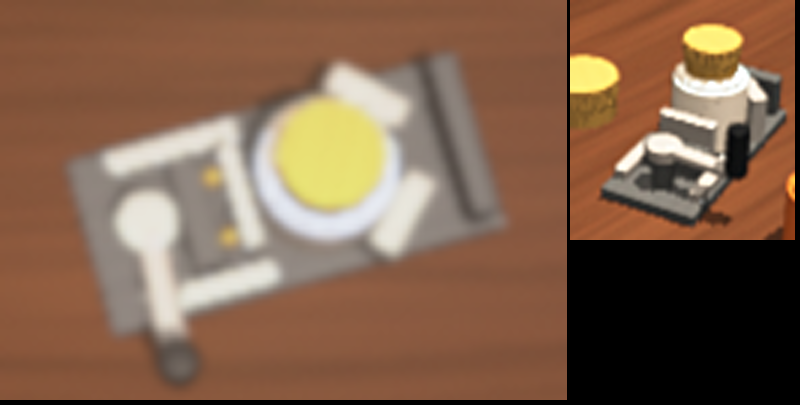

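The crop shows the white jar carrying the smaller brass cap, inside the vice at crop (330,155). The lever pivot boss is at crop (147,220), and the black knob is at crop (178,360), which is top (273,241.7).

Run:
```python
from h import *
a=np.load('pics/t0.npz')
pv=(267.2,215.7);kn=(272.9,241.7);cp=(300.9,203.6)
P=bydepth('top',[pv],a['d'])[0];K=onplane('top',[kn],.094)[0];C=onplane('top',[cp],.115)[0]
print(P,K,C,'dist',np.linalg.norm((P-C)[:2]),np.linalg.norm((K-P)[:2]))
d=(P-C)[:2];vy=np.degrees(np.arctan2(d[1],d[0]));k=(K-P)[:2];lk=np.degrees(np.arctan2(k[1],k[0]))
print('vice y ang',vy,'lever ang',lk,'open angle',vy+90-lk)
# base plate corners (crop px)
cr=np.array([(68,163),(452,52),(508,225),(112,335)])/5.4+[240,175]
W=onplane('top',cr,.012);print(W)
for i,j in((1,0),(2,3)):
    e=W[j]-W[i];print(np.degrees(np.arctan2(e[1],e[0])),np.linalg.norm(e))
```

```text
[ 0.55825124 -0.02589569  0.04933875] [ 0.4879603  -0.03872515  0.094     ] [ 0.57762292 -0.10919146  0.115     ] dist 0.0855186921482129 0.07145215871945931
vice y ang 103.09226479519681 lever ang -169.65627472722818 open angle 362.74853952242495
[[ 0.59205375  0.01245854  0.012     ]
 [ 0.64294773 -0.17843752  0.012     ]
 [ 0.55610103 -0.20245576  0.012     ]
 [ 0.50692394 -0.00737265  0.012     ]]
104.92815596191373 0.1975639209741118
104.14850160491923 0.20118600177188842
```

{"name": "jog_arm", "arguments": {"plan": [0.441,-0.287,0.03,-57,0.04,0.441,-0.287,0.03,-57,0.04,0.441,-0.287,0.03,-57,0.04,0.441,-0.287,0.03,-57,0.04,0.441,-0.287,0.03,-57,0.04,0.441,-0.287,0.03,-57,0.04,0.441,-0.287,0.03,-57,0.04,0.441,-0.287,0.03,-57,0.04]}}

```text
time: 0.77
tool_pos: [0.3758, -0.1938, 0.226]
tcp_rot: [0.774, 0.633, -0.0, -0.0]
contact_force: [1.2, -0.9, 1.1]
grip_width: 0.0397
grip_force: 0.0
```

{"name": "jog_arm", "arguments": {"plan": [0.174,0.079,0.02,-57,0.04,0.174,0.079,0.02,-57,0.04,0.174,0.079,0.02,-57,0.04,0.174,0.079,0.02,-57,0.04,0.174,0.079,0.02,-57,0.04,0.174,0.079,0.02,-57,0.04,0.174,0.079,0.02,-57,0.04,0.174,0.079,0.02,-57,0.04]}}

```text
time: 1.43
tool_pos: [0.488, -0.0406, 0.2055]
tcp_rot: [0.377, 0.926, -0.0, -0.001]
contact_force: [-0.1, -0.5, 0.1]
grip_width: 0.0401
grip_force: 0.0
```

{"name": "jog_arm", "arguments": {"plan": [0,0,0.02,-7,0.036,0,0,0.04,-14,0.036,0,0,0.06,-21,0.036,0,0,0.07,-28,0.036,0,0,0.07,-35,0.036,0,0,0.07,-42,0.036,0,0,0.07,-49,0.036,0,0,0.07,-55.5,0.036]}}

```text
time: 2.1
tool_pos: [0.4876, -0.0414, 0.1357]
tcp_rot: [-0.097, 0.995, 0.0, -0.001]
contact_force: [0.2, 0.5, 0.5]
grip_width: 0.036
grip_force: 0.0
```

Run:
```python
from h import *
p,_=cap('top','t1');q,_=cap('side','s1')
s=manip.get_state();print(s['qpos'],s['tool_pos'],s['tcp_rot'])
uv=proj('side',[[.488,-.0387,.094],s['tool_pos']]);print(uv,proj('top',[[.488,-.0387,.094],s['tool_pos']]))
u,v=uv[0].astype(int)
im=np.hstack([cv2.resize(x,(390,390),interpolation=cv2.INTER_CUBIC) for x in (q[v-50:v+40,u-45:u+45],p[195:285,225:315])])
cv2.imwrite('pics/c1.png',im[:,:,::-1]);print(u-45,v-50)
```

```text
[-8.47929536e-02  2.98723160e-01 -2.15053929e-01  1.05816663e+00
 -3.44280610e-05 -2.72072809e-01] [ 0.48776985 -0.04146886  0.13585922] [-9.35031361e-02  9.95618820e-01  8.48836109e-05 -5.67645127e-04]
[[318.19918922 214.05491384]
 [319.9522629  198.6654754 ]] [[272.88935626 241.68407588]
 [274.09117398 240.47365209]]
273 164
```

View pics/c1.png

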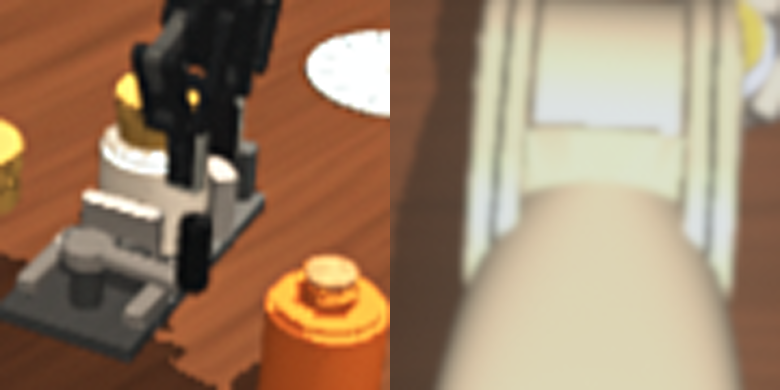

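The side crop shows the open fingers hanging just above the black knob (crop (194,218)) and roughly centred on it. Correcting y by 3 mm and lowering.

{"name": "jog_arm", "arguments": {"plan": [0,0.003,0.005,0,0.036,0,0.003,0.017,0,0.036,0,0.003,0.03,0,0.036,0,0.003,0.043,0,0.036,0,0.003,0.052,0,0.036,0,0.003,0.058,0,0.036,0,0.003,0.058,0,0.024,0,0.003,0.058,0,0.024]}}

```text
time: 2.87
tool_pos: [0.4875, -0.0385, 0.0781]
tcp_rot: [-0.093, 0.996, 0.0, -0.0]
contact_force: [-0.3, -1.0, -0.3]
grip_width: 0.0244
grip_force: 0.0
```

{"name": "jog_arm", "arguments": {"plan": [-0.0002,0.0049,0,4,0.024,-0.0007,0.0098,0,8,0.024,-0.0015,0.0147,0,12,0.024,-0.0027,0.0194,0,16,0.024,-0.0043,0.0241,0,20,0.024,-0.0061,0.0287,0,24,0.024,-0.0083,0.0331,0,28,0.024,-0.0107,0.0374,0,32,0.024]}}

```text
time: 3.53
tool_pos: [0.4913, -0.0014, 0.0788]
tcp_rot: [0.187, 0.982, -0.002, 0.001]
contact_force: [-0.3, -5.5, -1.7]
grip_width: 0.0242
grip_force: 2.7
```

{"name": "jog_arm", "arguments": {"plan": [-0.0002,0.0049,0,4,0.024,-0.0007,0.0098,0,8,0.024,-0.0015,0.0147,0,12,0.024,-0.0027,0.0194,0,16,0.024,-0.0043,0.0241,0,20,0.024,-0.0061,0.0287,0,24,0.024,-0.0083,0.0331,0,28,0.024,-0.0107,0.0374,0,32,0.024]}}

```text
time: 4.2
tool_pos: [0.5135, 0.0292, 0.0787]
tcp_rot: [0.451, 0.893, -0.003, 0.0]
contact_force: [-3.7, -6.6, 1.2]
grip_width: 0.0238
grip_force: 3.3
```

{"name": "jog_arm", "arguments": {"plan": [-0.0002,0.0049,0,4,0.024,-0.0007,0.0098,0,8,0.024,-0.0015,0.0147,0,12,0.024,-0.0027,0.0194,0,16,0.024,-0.0043,0.0241,0,20,0.024,-0.0052,0.0264,0,22,0.024,-0.0061,0.0287,0,24,0.024,-0.0072,0.0309,0,26,0.024]}}

```text
time: 4.87
tool_pos: [0.5412, 0.0424, 0.0786]
tcp_rot: [0.639, 0.769, -0.003, -0.001]
contact_force: [-7.2, -4.4, 4.8]
grip_width: 0.0239
grip_force: 3.9
```

Run:
```python
from h import *
s=manip.get_state();print(s['contact_force'],s['tool_pos'],s['tcp_rot'],s['grip_force'])
```

```text
[-7.16248236 -4.39948083  4.79539957] [0.54123134 0.04243013 0.078644  ] [ 0.6389895   0.76920992 -0.0027649  -0.00094171] 3.854966014623642
```

{"name": "jog_arm", "arguments": {"plan": [0,0.001,0,1,0.024,0,0.002,0,1,0.024,0,0.003,0,1,0.024,0,0.004,0,1,0.024,0,0.005,0,1,0.024,0,0.006,0,1,0.024,0,0.006,0,1,0.024,0,0.006,0,1,0.024]}}

```text
time: 5.53
tool_pos: [0.5437, 0.0432, 0.0785]
tcp_rot: [0.645, 0.764, -0.005, -0.003]
contact_force: [-14.5, -5.0, 9.8]
grip_width: 0.0238
grip_force: 7.5
```

{"name": "jog_arm", "arguments": {"plan": [0,0.001,0,0,0.024,0,0.002,0,0,0.024,0,0.003,0,0,0.024,0,0.003,0,0,0.024,0,0.003,0,0,0.024,0,0.001,0,0,0.024,0,-0.002,0,0,0.03,0,-0.005,0,0,0.036]}}

```text
time: 6.2
tool_pos: [0.5453, 0.0441, 0.0793]
tcp_rot: [0.645, 0.764, 0.001, 0.001]
contact_force: [0.8, -0.3, -0.6]
grip_width: 0.0356
grip_force: 0.0
```

{"name": "jog_arm", "arguments": {"plan": [0,-0.001,0,0,0.04,0,-0.001,0,0,0.04,0,-0.001,-0.01,0,0.04,0,-0.001,-0.035,0,0.04,0,-0.001,-0.065,0,0.04,0,-0.001,-0.095,0,0.06,-0.03,-0.001,-0.105,0,0.085,-0.07,-0.001,-0.105,0,0.085]}}

```text
time: 6.87
tool_pos: [0.5587, -0.0231, 0.1887]
tcp_rot: [0.642, 0.767, 0.003, 0.003]
contact_force: [1.0, -0.0, 1.1]
grip_width: 0.0744
grip_force: 0.0
```

Run:
```python
from h import *
p,_=cap('top','t2');q,_=cap('side','s2')
s=manip.get_state();print(s['qpos'],s['tool_pos'],s['tcp_rot'],s['contact_force'])
im=np.hstack([cv2.resize(x,(390,390),interpolation=cv2.INTER_CUBIC) for x in (q[165:255,260:350],p[165:255,240:330])])
cv2.imwrite('pics/c2.png',im[:,:,::-1])
```

```text
[-0.05144634  0.38311634  0.04629628  1.22902569 -0.00204806  1.35480145] [ 0.55761947 -0.02930651  0.1855409 ] [6.46603438e-01 7.62821616e-01 6.87145336e-04 2.58911248e-03] [-0.5158977   0.85634361  0.02856973]
```

View pics/c2.png

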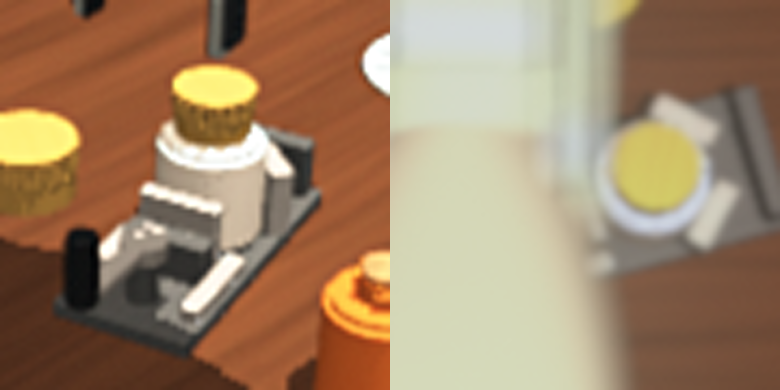

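The side crop shows the lever fully over (knob at crop (82,240), on the vice's far axis) with the jar between the jaws. Next I measure the clamped cap's centre.

Run:
```python
from h import *
for n,f,box in(('top','t0',(285,190,320,220)),('top','t2',(285,190,320,220)),('side','s2',(295,172,325,200))):
    p=np.load(f'pics/{f}.npz')['p']; u0,v0,u1,v1=box
    hsv=cv2.cvtColor(p,cv2.COLOR_RGB2HSV)
    for vmin in (110,150,190):
        m=cv2.inRange(hsv,(20,100,vmin),(38,255,255));k=np.zeros_like(m);k[v0:v1,u0:u1]=m[v0:v1,u0:u1]
        cs=cv2.findContours(k,0,1)[0]
        if not cs: continue
        c=max(cs,key=cv2.contourArea)
        if len(c)<5: continue
        e=cv2.fitEllipse(c);print(f,vmin,np.round(e[0],1),np.round(e[1],1),onplane(n,[e[0]],.115).round(4))
```

```text
t0 110 [300.5 203.1] [17.7 19.2] [[ 0.5788 -0.1083  0.115 ]]
t0 150 [300.5 203.1] [17.7 19.2] [[ 0.5788 -0.1083  0.115 ]]
t0 190 [300.5 203.1] [17.7 19.2] [[ 0.5788 -0.1083  0.115 ]]
t2 110 [300.9 203.2] [17.8 18.7] [[ 0.5787 -0.1092  0.115 ]]
t2 150 [300.9 203.2] [17.8 18.7] [[ 0.5787 -0.1092  0.115 ]]
t2 190 [300.9 203.1] [17.7 18.6] [[ 0.579  -0.1093  0.115 ]]
s2 110 [309.1 184.6] [ 8.6 18.2] [[ 0.5778 -0.1087  0.115 ]]
s2 150 [309.1 184.6] [ 8.6 18.2] [[ 0.5778 -0.1087  0.115 ]]
s2 190 [309.1 184.6] [ 8.6 18.2] [[ 0.5778 -0.1087  0.115 ]]
```

{"name": "jog_arm", "arguments": {"plan": [-0.03,0.003,0,0,0.085,-0.06,0.006,0,0,0.085,-0.082,0.0075,0,0,0.085,-0.082,0.0075,0.01,0,0.085,-0.082,0.0075,0.02,0,0.085,-0.082,0.0075,0.03,0,0.085,-0.082,0.0075,0.03,0,0.085,-0.082,0.0075,0.03,0,0.085]}}

```text
time: 7.63
tool_pos: [0.5757, -0.1032, 0.152]
tcp_rot: [0.644, 0.765, -0.001, -0.001]
contact_force: [-0.1, 0.2, 0.3]
grip_width: 0.085
grip_force: 0.0
```

Run:
```python
from h import *
s=manip.get_state();x=s['tool_pos'];q=s['tcp_rot'];f=2*np.arctan2(q[1],q[0]);d=np.array([.5784,-.1091])-x[:2]
print(x,q,np.degrees(f),s['qpos'],s['contact_force'],s['torque'],s['grip_width'])
print('tx',d@[np.cos(f),np.sin(f)],'ty',d@[np.sin(f),-np.cos(f)],'tz',x[2]-.102)
```

```text
[ 0.57574764 -0.10315413  0.15203399] [ 6.43880324e-01  7.65124526e-01 -6.96453456e-04 -1.45001627e-03] 99.83631950277082 [-1.77402871e-01  4.62850163e-01  7.89837586e-02  1.19013823e+00
  2.39098471e-04  1.22171691e+00] [-0.10068652  0.15651945  0.28928632] [-0.02470592 -0.04073534 -0.01843822] 0.08496401055195253
tx -0.006311582727346337 ty 0.0015976143901873738 tz 0.05003398565747354
```

{"name": "jog_arm", "arguments": {"plan": [-0.006,0.0015,0.005,0,0.085,-0.006,0.0015,0.015,0,0.085,-0.006,0.0015,0.028,0,0.085,-0.006,0.0015,0.04,0,0.085,-0.006,0.0015,0.048,0,0.085,-0.006,0.0015,0.053,0,0.085,-0.006,0.0015,0.053,0,0.07,-0.006,0.0015,0.053,0,0.056]}}

```text
time: 8.3
tool_pos: [0.5794, -0.1102, 0.1003]
tcp_rot: [0.644, 0.765, -0.0, -0.0]
contact_force: [0.3, 0.9, -0.1]
grip_width: 0.0634
grip_force: 0.0
```

Run:
```python
from h import *
q,_=cap('side','s3')
s=manip.get_state();print(s['tool_pos'],s['tcp_rot'],s['contact_force'],s['grip_width'])
cv2.imwrite('pics/c3.png',cv2.resize(q[150:230,270:350],(480,480),interpolation=cv2.INTER_CUBIC)[:,:,::-1])
```

```text
[ 0.57974692 -0.11026091  0.1007897 ] [6.44477501e-01 7.64623149e-01 2.23796281e-04 3.74324875e-04] [ 1.25140293 -0.02229461  0.81175948] 0.05657083568874144
```

View pics/c3.png

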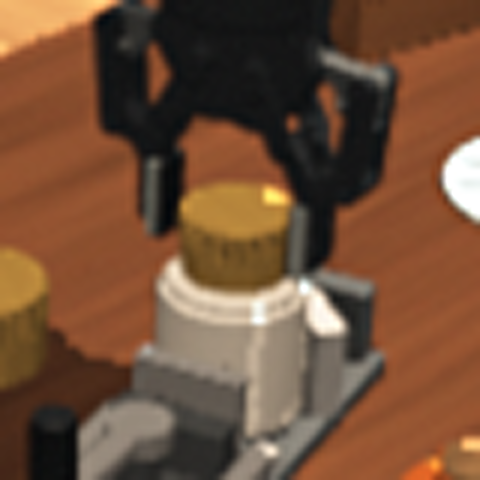

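The side crop shows both fingers straddling the cap's knurled part, with the tips above the shoulder and the right finger slightly nearer. I'll shift 1 mm and close.

{"name": "jog_arm", "arguments": {"plan": [0,-0.001,0,0,0.054,0,-0.001,0,0,0.05,0,-0.001,0,0,0.045,0,-0.001,0,0,0.04,0,-0.001,0,0,0.04,0,-0.001,0,0,0.04,0,-0.001,0,0,0.04,0,-0.001,0,0,0.04]}}

```text
time: 9.02
tool_pos: [0.5781, -0.1107, 0.1014]
tcp_rot: [0.645, 0.765, -0.0, 0.0]
contact_force: [-3.7, 0.2, 5.4]
grip_width: 0.0487
grip_force: 61.1
```

{"name": "jog_arm", "arguments": {"plan": [0,-0.001,0,-3,0.04,0,-0.001,-0.0002,-6,0.04,0,-0.001,-0.0004,-10,0.04,0,-0.001,-0.0006,-14,0.04,0,-0.001,-0.0008,-18,0.04,0,-0.001,-0.001,-22,0.04,0,-0.001,-0.0012,-26,0.04,0,-0.001,-0.0014,-30,0.04]}}

```text
time: 9.68
tool_pos: [0.5784, -0.1111, 0.1028]
tcp_rot: [0.424, 0.906, 0.0, 0.002]
contact_force: [0.7, -0.8, 3.2]
grip_width: 0.0484
grip_force: 61.2
```

Run:
```python
from h import *
s=manip.get_state();q=s['tcp_rot'];print(np.degrees(2*np.arctan2(q[1],q[0])),s['tool_pos'],s['contact_force'],s['torque'],s['grip_width'],s['grip_force'])
q,_=cap('side','s4')
cv2.imwrite('pics/c4.png',cv2.resize(q[150:240,265:355],(540,540),interpolation=cv2.INTER_CUBIC)[:,:,::-1])
```

```text
129.888414320334 [ 0.57844239 -0.11113827  0.10283596] [ 0.71085808 -0.78328433  3.15301482] [-0.31991509  0.05419047 -0.23691452] 0.04839753966495809 61.1602520942688
```

View pics/c4.png

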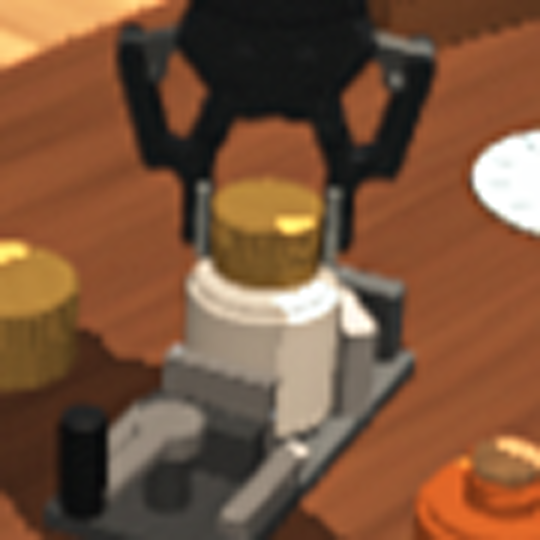

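The side crop shows the cap held and turning, with the jar seated and the lever still over. Continuing the turn.

{"name": "jog_arm", "arguments": {"plan": [0,0,-0.0002,-5,0.04,0,0,-0.0005,-10,0.04,0,0,-0.0007,-15,0.04,0,0,-0.001,-20,0.04,0,0,-0.0012,-25,0.04,0,0,-0.0015,-30,0.04,0,0,-0.0016,-34,0.04,0,0,-0.0016,-37,0.04]}}

```text
time: 10.4
tool_pos: [0.579, -0.111, 0.1047]
tcp_rot: [0.115, 0.993, -0.0, 0.002]
contact_force: [0.6, -1.0, 3.6]
grip_width: 0.0481
grip_force: 61.4
```

Run:
```python
from h import *
s=manip.get_state();q=s['tcp_rot'];print(np.degrees(2*np.arctan2(q[1],q[0])),s['tool_pos'],s['contact_force'],s['torque'],s['grip_width'],s['grip_force'])
```

```text
166.83127843422943 [ 0.57901757 -0.11100713  0.10471964] [ 0.5696025  -0.99253127  3.56603803] [-0.12300005 -0.054066   -0.03430022] 0.048122823159009974 61.387574672698975
```

{"name": "jog_arm", "arguments": {"plan": [0,0,-0.0005,0,0.04,0,0,-0.001,0,0.04,0,0,-0.002,0,0.04,0,0,-0.003,0,0.04,0,0,-0.004,0,0.04,0,0,-0.005,0,0.04,0,0,-0.005,0,0.04,0,0,-0.005,0,0.04]}}

```text
time: 11.07
tool_pos: [0.5771, -0.1105, 0.1082]
tcp_rot: [0.115, 0.993, 0.0, -0.0]
contact_force: [0.1, 0.2, -1.0]
grip_width: 0.0484
grip_force: 62.0
```

{"name": "jog_arm", "arguments": {"plan": [0,0,-0.003,0,0.04,0,0,-0.007,0,0.04,0,0,-0.012,0,0.04,0,0,-0.018,0,0.04,0,0,-0.024,0,0.04,0,0,-0.028,0,0.04,0,0,-0.03,0,0.04,0,0,-0.03,0,0.04]}}

```text
time: 11.73
tool_pos: [0.5779, -0.1107, 0.1393]
tcp_rot: [0.115, 0.993, -0.0, 0.001]
contact_force: [0.6, 0.5, -1.2]
grip_width: 0.048
grip_force: 62.0
```

Run:
```python
from h import *
q,_=cap('side','s5')
s=manip.get_state();print(s['time'],s['tool_pos'],s['tcp_rot'],s['contact_force'],s['grip_width'],s['grip_force'])
cv2.imwrite('pics/c5.png',cv2.resize(q[140:240,260:360],(600,600),interpolation=cv2.INTER_CUBIC)[:,:,::-1])
```

```text
11.7833 [ 0.57756847 -0.11060634  0.13875174] [ 1.15402890e-01  9.93318692e-01 -5.80851333e-05  3.82529498e-04] [-0.24382217 -0.2640589  -2.85387387] 0.0482356038763071 61.97125554084778
```

View pics/c5.png

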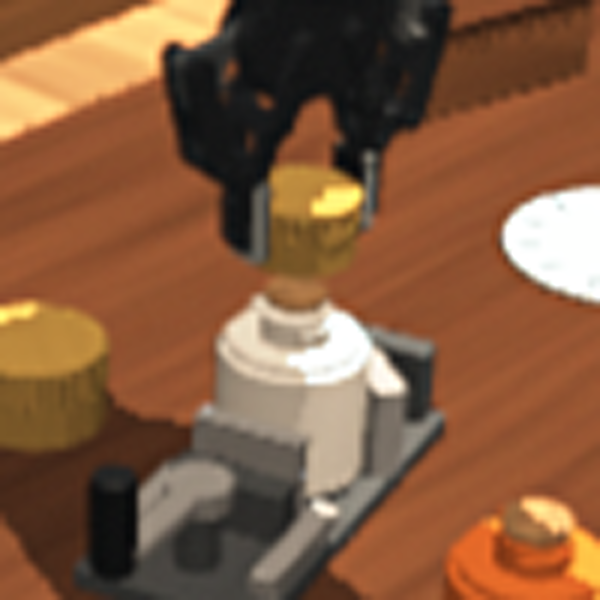

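The crop shows the cap at (310,220), level in the fingers and about 18 mm above the neck disc at (298,290). The jar is still seated and the lever knob is still over at (112,520).

```bash
python3 -c "
from plant import manip
print(manip.finish_job())"
```

```text
the job is handed in; nothing more can be done
None
```

The job is handed in at about 12 s: the lever is swung over to its stop with the jar clamped, and the cap is unscrewed and held level about 18 mm above the jar's mouth; I saw no sign of the jar turning or lifting, though I didn't measure it.

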